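# Check the parts scale and hold its dial guard open

### The job

Check the scale: leaving its dial guard shut, set the largest of the three check weights gently upright in the middle of the scale's pan (never driving the pan down to its stop) and let go of it. Then lift the dial guard by its round handle and hold it open at 60 degrees from shut, so that the dial can be read; the guard springs shut if let go, so finish while still holding it there, steady. Leave the two smaller weights, the slotted block and the file where they are.

Things in the scene. Friction and masses are not known exactly. Their poses are not given: they have to be found in the camera images.
- balance: The scale, fixed to the table: a blue case 180 (x) by 300 (y) by 55 mm high. Origin: centre of its underside, on the table top; z up, x away from the robot, turned up to 0.3 rad. The pan stands over its +y half; over its -y half a dial drum (100 mm across, top 84 mm above the table), centre x 0, y -80 mm, covered by the guard.
- pan_center (a point): Centre of the pan's upper face, 100 mm above the table when empty; at x 0, y +85 mm of the scale. The pan is a flat steel disc 110 mm across and 5 mm thick with an engraved ring 63 mm across around its middle; it sinks straight down on a spring.
- pan (a joint): How far the pan has sunk, m: 0 empty, stop at 0.020. Spring 450 N/m: the large weight alone sinks it about 11 mm, the medium 4 mm, the small 2 mm.
- guard (a joint): Opening angle of the dial guard, an aluminium plate 115 (hinge to far edge) by 120 by 4 mm with a handle beyond its far edge, rad: 0 shut (level), 1.047 is 60 degrees, stop at 1.75. A spring and its weight shut it; holding it at 60 degrees takes about 2 N at the handle.
- handle: The guard's handle: a round steel sleeve 12 mm thick, 74 mm long, that turns freely on its own axis. Origin: its middle, 165 mm from the hinge line and parallel to it, on the side away from the robot; carried by two arms, 45 mm clear of the plate; 92 mm above the table when shut (37 mm above the case). As the guard opens it swings up and towards the robot, to 235 mm height at 60 degrees.
- guard_hinge (a point): Middle of the guard's hinge line, 92 mm above the table, at x -60, y -80 mm of the scale: on the robot's side. The line runs along the scale's y axis.
- weight_large: The largest check weight, 0.5 kg: plain steel upright cylinder 38 mm across and 50 mm high with a knob (26 mm across) on a thin neck, 75 mm high in all. Origin: centre of its underside; z up.
- weight_medium: Check weight of the same shape, 28 mm across, 54 mm high in all. To be left alone. Origin: centre of its underside.
- weight_small: Check weight of the same shape, 22 mm across, 43 mm high in all. To be left alone. Origin: centre of its underside.
- vee_block: Dark steel slotted block, 60 by 50 by 45 mm. To be left alone. Origin: centre of its underside.
- file: Flat steel file with a black round handle, 250 mm long, 22 mm thick, lying along its x. To be left alone. Origin on the table under the blade's root.
There are look-alikes about, which are no part of the job. Leave any purple look-alike of the weight_large alone.

How it is judged (in metres and radians):
On the way, in this order (a step that is already met when the one before it is completed fails the run):
1. the large weight stands released in the middle of the pan (within 10 mm), with the guard still shut (horizontal distance between weight_large and pan_center below 0.01 m and z of weight_large in the frame of pan_center below 0.004 m and angle between weight_large's own z axis and vertical below 0.1 rad and value of joint pan between 0.009 and 0.013 m and contact force between the fingers and weight_large below 0.1 N and value of joint guard below 0.1 rad), for 0.4 s.
2. the fingers have lifted the guard past 30 degrees (value of joint guard above 0.52 rad and contact force between the fingers and handle above 0.5 N), for 0.1 s.
At the end, for the whole second after the job is handed in: Fingers hold the guard steady (over 0.5 N, under 0.1 rad/s) at 60 degrees, within 6; the large weight stands upright and released, within 10 mm of the pan's centre, clear of the guard, the pan sunk 9 to 13 mm; the other things are within 30 mm of where they were (horizontal distance between weight_large and pan_center below 0.01 m and z of weight_large in the frame of pan_center below 0.004 m and angle between weight_large's own z axis and vertical below 0.1 rad and value of joint pan between 0.009 and 0.013 m and contact force between the fingers and weight_large below 0.1 N and value of joint guard between 0.942 and 1.152 rad and velocity of joint guard between -0.1 and 0.1 rad/s and contact force between the fingers and handle above 0.5 N and contact force between weight_large and handle below 0.1 N and distance of each of weight_medium, weight_small, vee_block, file from where it was at the start of the episode below 0.03 m); the arm keeps its last pose, push and grip.
It fails at once if the pan is driven or dropped onto down to its stop (sunk more than 18.5 mm of 20) (value of joint pan above 0.0185 m).
It fails at once if the weight medium is moved more than 30 mm (distance of weight_medium from where it was at the start of the episode above 0.03 m).
It fails at once if the weight small is moved more than 30 mm (distance of weight_small from where it was at the start of the episode above 0.03 m).
It fails at once if the vee block is moved more than 30 mm (distance of vee_block from where it was at the start of the episode above 0.03 m).
It fails at once if the file is moved more than 30 mm (distance of file from where it was at the start of the episode above 0.03 m).
It also fails if it takes over 64 s, if anything falls off the work surface, if the arm or the gripper's body presses on something with over 40 N, if the wrist force passes 120 N, or if a joint passes its speed limit or range.

### The arm

A 7-joint arm with a two-finger parallel gripper is mounted at the origin on the work surface. World frame = base frame: x ahead of the robot, y to its left, z up, the work surface at z = 0. Lengths are in m, angles in degrees, forces in N, time in s.
With the tool pointing down it reaches from about 0.425 to 0.875 m from the base axis. Payload 4.7 kg.
Tool frame: the origin (TCP) lies on the centre line of the jaws, within the pads' length; the fingertips stand 17 mm ahead of it and the grasp point (between the pads) lies 2 mm behind it; z points along the fingers, y is the line along which they close (so a half turn about z gives the same grasp; the last joint's range is limited). The gripper opens to 87 mm and grips with 3 to 60 N. Pads are 19 mm wide; open, the fingers measure 117 mm over their backs; the gripper's body (75 mm by 190 mm) begins 51 mm behind the grasp point.
Start: joints at [-73.218, 18.392, -4.016, 83.108, 1.295, 78.541, -3.26], TCP at [0.179, 0.625, 0.24] pointing down, gripper open.
Joint ranges: [-163.93, 163.93], [-17.29, 119.83], [-79.2, 71.16], [3.27, 140.29], [-89.18, 269.18], [5.43, 117.66], [-154.24, 154.24]. Speed limits (degrees/s): [147.25, 147.25, 180, 180, 180, 180, 180].

### API

Orientations are given as [roll, pitch, yaw] about the fixed x, y, z axes, in that order (R = Rz(yaw) Ry(pitch) Rx(roll)).
In Python, from cell import env, read_camera gives the robot as it stands.
- The arm moves only by the shell command python3 -m jog 'ROWS' [FORCE]. ROWS is JSON, a list of rows, each a list of 5 numbers: the opening, from 0 (shut) to 1 (fully open), then the shift along the tool's x, y, z each as a share of 0.02 m, from -1 to 1, then the turn about the tool's z as a share of 45 degrees, from -1 to 1. In form: [[gripper, x, y, z, yaw], ...]. A call has 1 to 12 rows; each row shifts and turns the commanded pose from where the row before left it, along the tool's axes as they then stand; what a row does not reach is not made up. A row lasts 1/12 s, in which the tool goes at most 41.7 mm and 7.16 degrees, less where a joint would pass 70% of its speed; a pose out of reach is approached as far as the arm can. A call with a number of a shift or a turn outside -1 to 1 is refused whole. A call with a gripper value outside its range is refused whole. The fingers move at their own pace and stop on an object; FORCE is the grip in N (left out, the last holds). Time passes only in rows, so rows that do not move let the fingers close. It gives the time, the measured TCP pose, the force, the opening and the grip force at its end, in the units of the state.
- env.get_obs(): the state, without advancing time (a new reading comes with each control period).
- read_camera(name): name is "side" or "top" or "wrist"; returns a dict with "color" (480x640x3 uint8, red, green, blue), "range_z" (480x640 float32, m along the optical axis (not along the pixel's ray), 0 where there is no reading), "mtx" (3x3 intrinsics, pixels), "k1" (the pictures are not rectified: a ray, as slopes to the right and down, at radius r is drawn at 1 + k1 r^2 times it, then the intrinsics apply), "world_from_camera" (4x4, takes a point from camera to world coordinates); the wrist camera has in their place "T_tool_cam" (4x4, takes a point from camera to tool coordinates, whose origin is the TCP and whose axes are the flange's). Camera axes: x right, y down, z forward; pixel columns grow to the right and rows downward; lengths in m; the calibration is good to about 2 mm. A picture is of the moment at which its call begins: read the wrist's pose just before it.
- env.sign_off(): hands the job in; it is judged then, once.
The state is a dict: "time_s": time; "qpos": joint angles; "joint_velocities": joint speeds; "effort": joint torques, N m; "tool_pos": TCP position; "tool_rot": TCP orientation; "force": force on the tool from outside, world axes, zero at the start; "wrist_torque": the same for the moment, N m; "grip_width": finger opening in m; "grasp_force": force on a finger pad.
Only numpy, scipy, OpenCV 4.12 (cv2) and the standard library are available. Lean on these libraries where they do the work, as an engineer would, in place of code of your own. Each camera call takes 0.05 s, during which the arm holds its last target. There are 200 camera calls.

## Working session

There is one attempt and no reset: what is moved stays moved. The work goes in short steps, Python scripts to look and compute and a shell command to move; the robot and the scene stay as the last step left them, time stands still between calls to the robot, and variables do not carry over. Pictures are saved under pics/ and viewed, at most 10 in all, crops included, and the job is handed in when it is done.

```bash
mkdir -p pics; ls; cat > h.py <<'E'
import numpy as np, cv2
from cell import env, read_camera
def pts(c):
    "world/cam points for each pixel from range"
    h,w=c['range_z'].shape
    u,v=np.meshgrid(np.arange(w),np.arange(h))
    p=np.stack([u,v],-1).reshape(-1,1,2).astype(float)
    s=slopes(c,p.reshape(-1,2)).reshape(h,w,2)
    z=c['range_z']
    P=np.stack([s[...,0]*z,s[...,1]*z,z,np.ones_like(z)],-1)
    return P
def slopes(c,p):
    K=c['mtx'];d=(np.asarray(p,float)-[K[0,2],K[1,2]])/[K[0,0],K[1,1]]
    s=d.copy()
    for _ in range(20): s=d/(1+c['k1']*(s**2).sum(-1,keepdims=True))
    return s
def ray(c,p,T,z):
    s=slopes(c,[p])[0];d=T[:3,:3]@[s[0],s[1],1];o=T[:3,3]
    return o+d*(z-o[2])/d[2]
E
python3 - <<'E'
from h import *
print(env.get_obs())
for n in ['side','top']:
    c=read_camera(n);cv2.imwrite(f'pics/{n}0.png',c['color'][...,::-1]);print(n,c['world_from_camera'].round(3),c['k1'],c['mtx'][0,0],(c['range_z']>0).mean())
    np.savez(f'{n}0.npz',**c)
E
```

```text
pics
{'time_s': 0.0, 'qpos': array([-73.21962527,  18.43841186,  -4.01449282,  83.1769274 ,
         1.29624079,  78.54094745,  -3.25864488]), 'joint_velocities': array([ 0.1030629 ,  0.09753712, -0.04635799, -0.00063175,  0.02875085,
        0.1247942 ,  0.0530962 ]), 'effort': array([ 7.67241709e-04, -4.91303480e+01, -4.03702743e-01, -3.12533391e+01,
       -6.41333009e-02,  4.36990173e-02,  1.80750803e-04]), 'tool_pos': array([0.17878227, 0.62436957, 0.23845095]), 'tool_rot': array([-1.79889025e+02,  7.42700722e-03,  1.64030044e+02]), 'force': array([0.02118652, 0.1467123 , 0.42321889]), 'wrist_torque': array([-0.01081456, -0.01674171, -0.04179685]), 'grasp_force': 0.0, 'grip_width': 0.08719734526789251}
side [[-0.971 -0.147  0.189  0.391]
 [-0.24   0.592 -0.77   0.695]
 [ 0.001 -0.793 -0.61   0.607]
 [ 0.     0.     0.     1.   ]] -0.06249279185628833 460.5938385211929 0.9959342447916667
top [[ 0.002 -0.998  0.069  0.474]
 [-1.    -0.003 -0.009  0.064]
 [ 0.01  -0.069 -0.998  1.123]
 [ 0.     0.     0.     1.   ]] -0.06339191866739315 475.18426211649137 0.9959407552083334
```

View pics/top0.png

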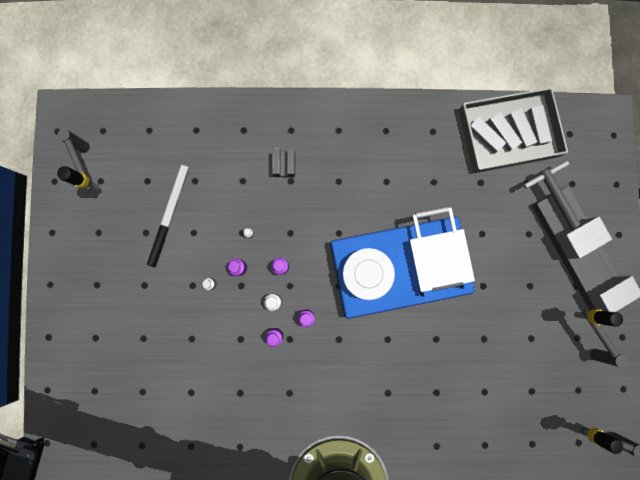

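View pics/side0.png

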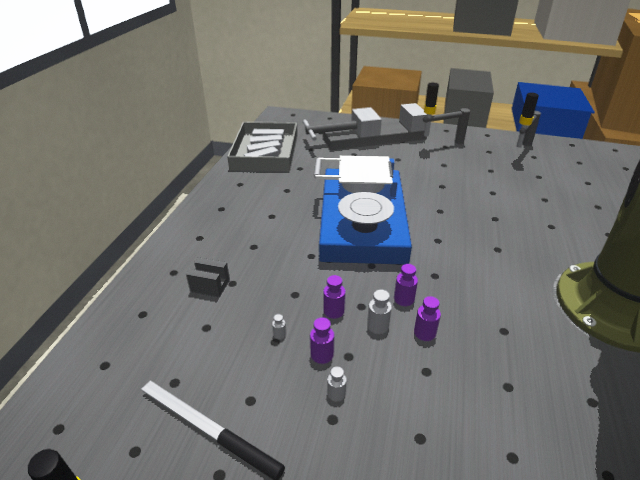

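The top view shows the silver large weight at (272,302) with purple look-alikes around it at (280,267), (306,318), (274,338) and (236,267). The pan is at (369,273) and the handle bar is near (433,212). The side view agrees: large weight at (380,312), pan at (366,208), handle at (320,168). Next I measure from both views.

```bash
cat > m.py <<'E'
from h import *
for n,wb,pb,hb in [('top',(258,288,286,316),(338,242,400,304),(405,203,465,222)),('side',(362,285,396,338),(332,190,400,226),(312,154,340,182))]:
    c=dict(np.load(n+'0.npz'));T=c['world_from_camera'];P=pts(c)@T.T;X=P[...,:3]
    hsv=cv2.cvtColor(c['color'],cv2.COLOR_RGB2HSV)
    white=(hsv[...,1]<40)&(hsv[...,2]>110)
    def sel(b,m):
        k=np.zeros(m.shape,bool);k[b[1]:b[3],b[0]:b[2]]=1;return X[k&m]
    w=sel(wb,(X[...,2]>.055)&(X[...,2]<.09))
    top=w[w[:,2]>np.percentile(w[:,2],95)-.006]
    print(n,'knob top c',np.median(top,0).round(4),((top.max(0)+top.min(0))/2).round(4),np.ptp(top,0).round(3),len(top))
    m=((X[...,2]>.092)&(X[...,2]<.108))
    p=sel(pb,m)
    (e,s,a)=cv2.fitEllipse(cv2.convexHull((p[:,:2]*1e4).astype(np.float32))) 
    print('pan',np.array(e)/1e4,np.array(s)/1e4,np.median(p[:,2]).round(4),len(p))
    h=sel(hb,(X[...,2]>.075)&(X[...,2]<.12)&white)
    r=cv2.minAreaRect((h[:,:2]*1e3).astype(np.float32))
    print('handle',r,np.percentile(h[:,2],[5,50,95]).round(4),len(h))
    b=(hsv[...,0]>100)&(hsv[...,0]<125)&(hsv[...,1]>150)&(X[...,2]>.045)&(X[...,2]<.065)&(X[...,0]<.75)&(abs(X[...,1])<.4)
    q=X[b];print('case',cv2.minAreaRect((q[:,:2]*1e3).astype(np.float32)),np.median(q[:,2]))
    pu=(hsv[...,0]>130)&(hsv[...,0]<160)&(hsv[...,1]>100)&(X[...,2]>.06)
    k,l,st,ce=cv2.connectedComponentsWithStats(pu.astype(np.uint8))
    for i in range(1,k):
        if st[i,4]>15: print(' purple',X[l==i].mean(0).round(3),st[i,4])
E
python3 m.py
```

```text
top knob top c [0.4295 0.1523 0.0756] [0.4284 0.1515 0.0765] [0.024 0.025 0.009] 102
pan [ 0.49271318 -0.0579024 ] [0.10903242 0.10961078] 0.1002 2040
handle ((623.0233764648438, -201.4699249267578), (32.46659851074219, 90.5830307006836), 0.32131361961364746) [0.0917 0.0961 0.0998] 251
case ((508.47320556640625, -140.69276428222656), (178.43763732910156, 299.1672668457031), 11.486265182495117) 0.05495365265196095
 purple [0.508 0.234 0.075] 108
 purple [0.511 0.136 0.075] 95
 purple [0.392 0.077 0.075] 98
 purple [0.35  0.147 0.084] 114
side knob top c [0.4291 0.1546 0.0746] [0.4294 0.1538 0.0738] [0.025 0.025 0.007] 164
pan [ 0.49292046 -0.05909059] [0.10964417 0.11290031] 0.1 1414
handle ((605.032470703125, -198.2125701904297), (56.25594711303711, 104.21204376220703), 12.292469024658203) [0.0894 0.0948 0.0982] 280
case ((508.45062255859375, -138.18917846679688), (178.17884826660156, 298.6929931640625), 11.182132720947266) 0.05466114588159543
 purple [0.392 0.083 0.076] 170
 purple [0.51  0.142 0.076] 180
 purple [0.349 0.152 0.073] 206
 purple [0.508 0.238 0.073] 225
```

```bash
cat > go.py <<'E'
# usage: go.py x y z yaw : remaining shift in tool units (20mm) and turn units (45deg)
import sys
from h import *
from scipy.spatial.transform import Rotation as R
o=env.get_obs();M=R.from_euler('xyz',o['tool_rot'],degrees=True)
t=np.array(list(map(float,sys.argv[1:4])));d=t-o['tool_pos']
print('t',round(o['time_s'],2),'pos',o['tool_pos'].round(4),'rot',o['tool_rot'].round(1),'q7',o['qpos'][6].round(1),'grip',round(o['grip_width'],4),round(float(o['grasp_force']),1),'F',o['force'].round(1))
print('units',(M.inv().apply(d)/.02).round(2))
if len(sys.argv)>4:
    dy=(float(sys.argv[4])-o['tool_rot'][2]+180)%360-180; print('turn units',round(-dy/45,3))
E
python3 -m jog '[[1,-0.8,-0.83,0,0],[1,-0.8,-0.83,0,0],[1,-0.8,-0.83,0,0],[1,-0.8,-0.83,0,0],[1,-0.8,-0.83,0,0],[1,-0.8,-0.83,0,0],[1,-0.8,-0.83,0,0],[1,-0.8,-0.83,0,0],[1,-0.8,-0.83,0,0],[1,-0.8,-0.83,0,0],[1,-0.8,-0.83,0,0],[1,-0.8,-0.83,0,0]]' 10; python3 go.py .4292 .153 .24 -155
```

```text
time_s: 1.1
tool_pos: [0.3089, 0.3792, 0.2392]
tool_rot: [-180.0, -0.0, 164.0]
force: [-0.3, -0.3, -0.3]
grip_width: 0.0875
grasp_force: 0.0
t 1.1 pos [0.3089 0.3792 0.2392] rot [-180.   -0.  164.] q7 20.0 grip 0.0875 0.0 F [-0.3 -0.3 -0.3]
units [-8.89 -9.22 -0.04]
turn units -0.911
```

```bash
python3 -m jog '[[1,-0.8,-0.83,0,0],[1,-0.8,-0.83,0,0],[1,-0.8,-0.83,0,0],[1,-0.8,-0.83,0,0],[1,-0.8,-0.83,0,0],[1,-0.8,-0.83,0,0],[1,-0.8,-0.83,0,0],[1,-0.8,-0.83,0,0],[1,-0.8,-0.83,0,0],[1,-0.8,-0.83,0,0],[1,-0.5,-0.5,0,0],[1,0,0,0,0]]' >/dev/null; python3 -m jog '[[0.8,0,0,0,-0.15],[0.8,0,0,0,-0.15],[0.8,0,0,0,-0.15],[0.8,0,0,0,-0.15],[0.8,0,0,0,-0.15],[0.8,0,0,0,-0.15],[0.8,0,0,0,0],[0.8,0,0,0,0],[0.8,0,0,0,0]]'; python3 go.py .4292 .153 .14 -155
python3 - <<'E'
from h import *
c=read_camera('wrist');cv2.imwrite('pics/w1.png',c['color'][...,::-1]);print(c['T_tool_cam'].round(3))
E
```

```text
time_s: 2.85
tool_pos: [0.4233, 0.1652, 0.2394]
tool_rot: [180.0, -0.0, -155.6]
force: [-0.2, -1.2, -0.8]
grip_width: 0.0696
grasp_force: 0.0
t 2.85 pos [0.4233 0.1652 0.2394] rot [ 180.    -0.  -155.6] q7 87.3 grip 0.0696 0.0 F [-0.2 -1.2 -0.8]
units [-0.02 -0.68  4.97]
turn units -0.013
[[ 0.001 -0.957 -0.291  0.079]
 [ 1.     0.     0.001  0.   ]
 [-0.    -0.291  0.957 -0.146]
 [ 0.     0.     0.     1.   ]]
```

View pics/w1.png

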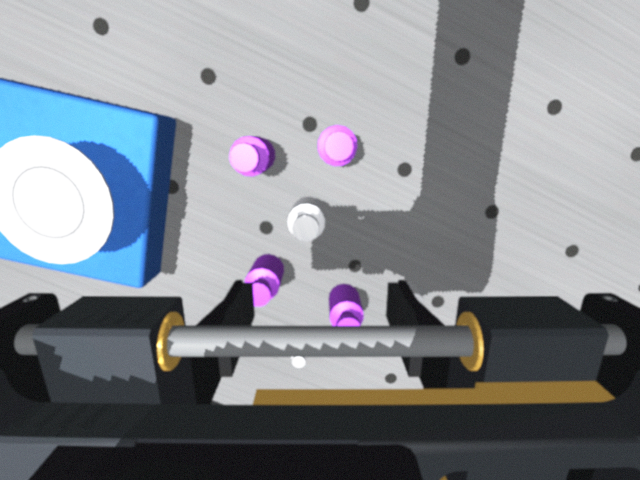

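The wrist view shows the silver weight at (306,220), with nothing on either side of it along the jaw line. The four purple ones are above and below it. I'll refine its position from here.

```bash
cat > w.py <<'E'
from h import *
from scipy.spatial.transform import Rotation as R
def wcam():
    o=env.get_obs();T=np.eye(4);T[:3,:3]=R.from_euler('xyz',o['tool_rot'],degrees=True).as_matrix();T[:3,3]=o['tool_pos']
    c=read_camera('wrist');return c,T@c['T_tool_cam']
E
python3 - <<'E'
from w import *
c,T=wcam();X=(pts(c)@T.T)[...,:3]
hsv=cv2.cvtColor(c['color'],cv2.COLOR_RGB2HSV)
near=np.hypot(X[...,0]-.429,X[...,1]-.153)<.035
for a,b in((.066,.085),(.044,.056)):
    m=near&(X[...,2]>a)&(X[...,2]<b)&(hsv[...,1]<60);q=X[m]
    (e,r)=cv2.minEnclosingCircle((q[:,:2]*1e3).astype(np.float32));print(e,r,np.median(q[:,2]),len(q))
    if a>.06: v,u=np.argwhere(m).mean(0);print('ray',ray(c,(u,v),T,.075))
E
python3 go.py .4292 .153 .14 -155
```

```text
(429.6463928222656, 152.88243103027344) 12.88390827178955 0.07621102734111568 602
ray [0.42921227 0.15276167 0.075     ]
(429.931640625, 152.96405029296875) 18.965517044067383 0.05187681154029458 510
t 2.95 pos [0.4235 0.1649 0.2395] rot [ 180.    -0.  -155.6] q7 87.4 grip 0.0692 0.0 F [0.3 0.1 0.5]
units [-0.01 -0.66  4.97]
turn units -0.012
```

```bash
python3 -m jog '[[0.75,0.0,-0.33,0,0],[0.75,-0.01,-0.34,0,0],[0.75,0,0,0.9,0],[0.75,0,0,0.9,0],[0.75,0,0,0.9,0],[0.75,0,0,0.9,0],[0.75,0,0,0.9,0],[0.75,0,0,0.5,0],[0.75,0,0,0,0],[0.75,0,0,0,0]]' >/dev/null;  python3 go.py .4297 .153 .03 -155
```

```text
t 3.78 pos [0.4296 0.152  0.1397] rot [-180.    -0.  -155.5] q7 91.1 grip 0.065 0.0 F [-0.2  0.4  0.2]
units [-0.03  0.05  5.48]
turn units -0.012
```

```bash
python3 -m jog '[[0.75,-0.03,0.05,0.7,0],[0.75,0,0,0.8,0],[0.75,0,0,0.8,0],[0.75,0,0,0.8,0],[0.75,0,0,0.8,0],[0.75,0,0,0.8,0],[0.75,0,0,0.5,0],[0.75,0,0,0.28,0],[0.75,0,0,0,0],[0.75,0,0,0,0],[0.75,0,0,0,0]]' >/dev/null;  python3 go.py .4297 .153 .03 -155
python3 -m jog '[[0,0,0,0,0],[0,0,0,0,0],[0,0,0,0,0],[0,0,0,0,0],[0,0,0,0,0],[0,0,0,0,0],[0,0,0,0,0],[0,0,0,0,0],[0,0,0,0,0],[0,0,0,0,0]]' 25
```

```text
t 4.7 pos [0.4304 0.154  0.0309] rot [ 1.800e+02  1.000e-01 -1.555e+02] q7 95.5 grip 0.0652 0.0 F [-0.4 -0.1 -0.5]
units [ 0.05 -0.03  0.05]
turn units -0.01
time_s: 5.53
tool_pos: [0.4298, 0.1535, 0.0301]
tool_rot: [-180.0, 0.0, -155.5]
force: [0.8, -1.5, 2.0]
grip_width: 0.0372
grasp_force: 25.0
```

```bash
python3 -m jog '[[0,0,0,-0.3,0],[0,0,0,-0.6,0],[0,0,0,-0.9,0],[0,0,0,-1,0],[0,0,0,-1,0],[0,0,0,-1,0],[0,0,0,-1,0],[0,0,0,-1,0],[0,0,0,-1,0],[0,0,0,-1,0],[0,0,0,-0.7,0],[0,0,0,0,0]]'; python3 go.py .4928 -.0585 .23 -155
```

```text
time_s: 6.53
tool_pos: [0.4305, 0.1543, 0.2223]
tool_rot: [179.9, 0.2, -155.5]
force: [-0.0, 0.0, -4.4]
grip_width: 0.0372
grasp_force: 25.0
t 6.53 pos [0.4305 0.1543 0.2223] rot [ 179.9    0.2 -155.5] q7 89.3 grip 0.0372 25.0 F [-0.   0.  -4.4]
units [  1.58 -10.97  -0.4 ]
turn units -0.01
```

```bash
python3 -m jog '[[0,0.05,-0.3,0,0],[0,0.1,-0.6,0,0],[0,0.15,-0.9,0,0],[0,0.15,-1,0,0],[0,0.15,-1,0,0],[0,0.15,-1,0,0],[0,0.15,-1,0,0],[0,0.15,-1,0,0],[0,0.15,-1,0,0],[0,0.15,-1,0,0],[0,0.15,-1,0,0],[0,0.13,-0.8,0,0]]' >/dev/null; python3 -m jog '[[0,0,-0.3,0,0],[0,0,0,0,0],[0,0,0,0,0],[0,0,0,0,0],[0,0,0,0,0],[0,0,0,0,0]]'; python3 go.py .4928 -.0585 .15 -155
python3 - <<'E'
from h import *
for n in ['side','top']:
    c=read_camera(n);cv2.imwrite(f'pics/{n}1.png',c['color'][...,::-1]);np.savez(f'{n}1.npz',**c)
a=cv2.imread('pics/side1.png')[80:300,220:500];b=cv2.imread('pics/top1.png')[180:350,270:500]
a=cv2.resize(a,None,fx=1.4,fy=1.4);b=cv2.resize(b,None,fx=1.7,fy=1.7)
o=np.zeros((308,790,3),np.uint8);o[:a.shape[0],:a.shape[1]]=a;o[:b.shape[0],395:395+b.shape[1]]=b[:308,:395];cv2.imwrite('pics/c1.png',o)
E
```

```text
time_s: 8.03
tool_pos: [0.4902, -0.0572, 0.2198]
tool_rot: [180.0, -0.0, -155.4]
force: [0.7, -0.2, -4.9]
grip_width: 0.0374
grasp_force: 25.0
t 8.03 pos [ 0.4902 -0.0572  0.2198] rot [ 180.    -0.  -155.4] q7 117.7 grip 0.0374 25.0 F [ 0.7 -0.2 -4.9]
units [-0.09 -0.12  3.49]
turn units -0.008
```

View pics/c1.png

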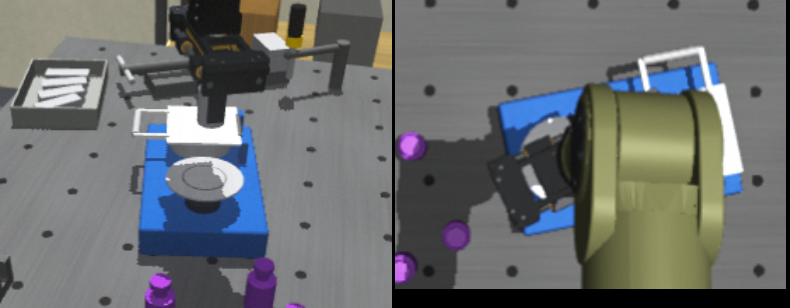

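The side crop shows the weight held upright in the jaws at (208,105), above the pan at (205,180). The top crop shows the arm hiding the pan. I'll lower gently in stages.

```bash
python3 -m jog '[[0,-0.09,-0.12,0.3,0],[0,0,0,0.6,0],[0,0,0,0.7,0],[0,0,0,0.7,0],[0,0,0,0.7,0],[0,0,0,0.5,0],[0,0,0,0.3,0],[0,0,0,0.2,0],[0,0,0,0,0],[0,0,0,0,0],[0,0,0,0,0],[0,0,0,0,0]]'>/dev/null; python3 go.py .4928 -.0585 .13 -155.4
```

```text
t 9.13 pos [ 0.4936 -0.0597  0.1407] rot [-1.800e+02  1.000e-01 -1.555e+02] q7 121.4 grip 0.037 25.0 F [ 0.2 -0.3 -4.9]
units [0.01 0.07 0.53]
turn units -0.002
```

```bash
python3 -m jog '[[0,0,0.05,0.1,0],[0,0,0,0.1,0],[0,0,0,0.1,0],[0,0,0,0.1,0],[0,0,0,0.1,0],[0,0,0,0.1,0],[0,0,0,0.1,0],[0,0,0,0.1,0],[0,0,0,0,0],[0,0,0,0,0]]'>/dev/null; python3 go.py .4928 -.0585 .12 -155.4
```

```text
t 9.97 pos [ 0.4926 -0.0587  0.124 ] rot [ 180.    -0.  -155.5] q7 122.1 grip 0.0373 25.0 F [-0.5  0.  -1.7]
units [-0.02  0.01  0.2 ]
turn units -0.002
```

```bash
python3 -m jog '[[0,0,0,0.08,0],[0,0,0,0.07,0],[0,0,0,0,0],[0,0,0,0,0],[0,0,0,0,0]]'; python3 -m jog '[[0.5,0,0,0,0],[0.5,0,0,0,0],[0.6,0,0,0,0],[0.6,0,0,0,0],[0.65,0,0,0,0],[0.65,0,0,0,0],[0.65,0,0,0,0],[0.65,0,0,0,0],[0.65,0,0,0,0],[0.65,0,0,0,0],[0.65,0,0,0,0]]'
```

```text
time_s: 10.38
tool_pos: [0.4928, -0.0587, 0.1211]
tool_rot: [-180.0, 0.0, -155.5]
force: [-0.6, 0.3, -1.0]
grip_width: 0.0372
grasp_force: 25.0
time_s: 11.3
tool_pos: [0.4926, -0.0588, 0.121]
tool_rot: [-180.0, 0.0, -155.5]
force: [0.7, 0.1, -0.3]
grip_width: 0.0565
grasp_force: 0.0
```

Released. I'll raise straight up, clear of the weight, then check.

```bash
python3 -m jog '[[0.65,0,0,-0.2,0],[0.65,0,0,-0.4,0],[0.65,0,0,-0.7,0],[0.65,0,0,-0.9,0],[0.65,0,0,-0.9,0],[0.65,0,0,-0.9,0],[0.65,0,0,-0.9,0],[0.65,0,0,-0.9,0],[0.65,0,0,-0.9,0],[0.65,0,0,-0.5,0],[0.65,0,0,0,0],[0.65,0,0,0,0]]'; python3 - <<'E'
from w import *
c,T=wcam();X=(pts(c)@T.T)[...,:3]
hsv=cv2.cvtColor(c['color'],cv2.COLOR_RGB2HSV);cv2.imwrite('pics/w2.png',c['color'][...,::-1])
near=np.hypot(X[...,0]-.4928,X[...,1]+.0585)
for a,b,r in((.150,.175,.03),(.130,.145,.03),(.082,.095,.07)):
    m=(near<r)&(X[...,2]>a)&(X[...,2]<b)&(hsv[...,1]<60);q=X[m]
    if len(q)<5: continue
    print(cv2.minEnclosingCircle((q[:,:2]*1e3).astype(np.float32)),np.median(q[:,2]),len(q))
for n in ['side']:
    c=read_camera(n);cv2.imwrite(f'pics/{n}2.png',c['color'][...,::-1])
a=cv2.imread('pics/side2.png')[100:300,240:500];b=cv2.imread('pics/w2.png')
o=np.zeros((300,790,3),np.uint8);o[:300,:390]=cv2.resize(a,(390,300));o[:300,390:790]=cv2.resize(b,(400,300));cv2.imwrite('pics/c2.png',o)
E
python3 go.py .627 -.197 .2 101.3
```

```text
time_s: 12.3
tool_pos: [0.4927, -0.0588, 0.2652]
tool_rot: [-180.0, 0.1, -155.5]
force: [0.1, -0.2, -0.0]
grip_width: 0.0567
grasp_force: 0.0
((492.5643005371094, -59.05545425415039), 13.165081977844238) 0.16534279326824114 919
((492.26983642578125, -58.871883392333984), 18.92670440673828) 0.14092842683325835 788
((493.3509826660156, -58.2417106628418), 54.85551452636719) 0.09053014058467129 7657
t 12.4 pos [ 0.492  -0.0587  0.2639] rot [ 1.800e+02 -1.000e-01 -1.555e+02] q7 116.9 grip 0.0564 0.0 F [-0.7  0.4  0.2]
units [-3.27 -9.09  3.19]
turn units 2.294
```

View pics/c2.png

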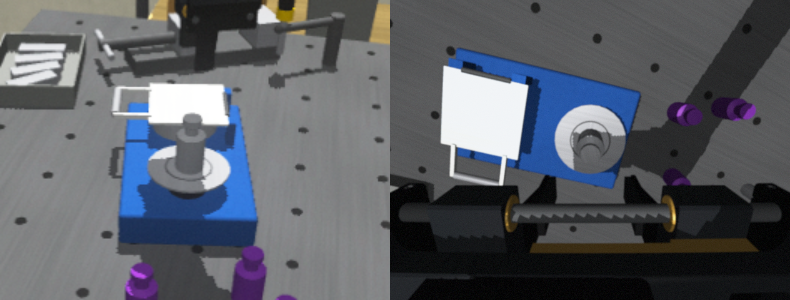

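The weight stands upright within about 1 mm of the pan's centre, and the pan has sunk about 10 mm. The wrist crop shows the handle bar at about (475,178). I'm moving over the handle and turning.

```bash
python3 -m jog '[[0.5,-0.2,-0.5,0,0],[0.5,-0.27,-0.76,0,0],[0.5,-0.27,-0.76,0,0],[0.5,-0.27,-0.76,0,0],[0.5,-0.27,-0.76,0,0],[0.5,-0.27,-0.76,0,0],[0.5,-0.27,-0.76,0,0],[0.5,-0.27,-0.76,0,0],[0.5,-0.27,-0.76,0,0],[0.5,-0.27,-0.76,0,0],[0.5,-0.27,-0.76,0,0],[0.5,-0.3,-0.8,0,0]]' >/dev/null; python3 -m jog '[[0.5,0,0,0,0.1],[0.5,0,0,0,0.15],[0.5,0,0,0,0.15],[0.5,0,0,0,0.15],[0.5,0,0,0,0.15],[0.5,0,0,0,0.15],[0.5,0,0,0,0.15],[0.5,0,0,0,0.15],[0.5,0,0,0,0.15],[0.5,0,0,0,0.15],[0.5,0,0,0,0.15],[0.5,0,0,0,0.15]]' >/dev/null; python3 -m jog '[[0.5,0,0,0,0.15],[0.5,0,0,0,0.15],[0.5,0,0,0,0.15],[0.5,0,0,0,0.1],[0.5,0,0,0,0],[0.5,0,0,0,0],[0.5,0,0,0,0]]'  >/dev/null
python3 go.py .627 -.197 .2 101.3
python3 - <<'E'
from w import *
c,T=wcam();X=(pts(c)@T.T)[...,:3];cv2.imwrite('pics/w3.png',c['color'][...,::-1])
np.savez('w3.npz',X=X,col=c['color'])
R_=lambda t:np.array([[np.cos(t),-np.sin(t)],[np.sin(t),np.cos(t)]])
L=(X[...,:2]-[.5085,-.1395])@R_(np.radians(11.3))  # scale frame
m=(L[...,0]>.092)&(L[...,0]<.125)&(abs(L[...,1]+.08)<.03)&(X[...,2]>.08)&(X[...,2]<.11)
print(m.sum(),np.percentile(L[m],[5,50,95],axis=0).round(4),np.percentile(X[m][:,2],[50,99]))
hi=m&(X[...,2]>np.percentile(X[m][:,2],97)-.004)
v,u=np.argwhere(m).mean(0);print('px',u,v,'ray',ray(c,(u,v),T,.096), 'top strip',L[hi].mean(0),X[hi].mean(0))
E
```

```text
t 14.98 pos [ 0.6245 -0.194   0.2642] rot [-179.9   -0.   101.1] q7 45.9 grip 0.0435 0.0 F [-0.8 -0.2  0.5]
units [-0.17  0.1   3.21]
turn units -0.004
731 [[ 0.1003 -0.1068]
 [ 0.105  -0.0791]
 [ 0.1107 -0.0529]] [0.09791251 0.10012827]
px 321.50068399452806 231.7893296853625 ray [ 0.62756227 -0.19696957  0.096     ] top strip [ 0.1055206  -0.07935371] [ 0.6275241  -0.19663905  0.09797795]
```

View pics/w3.png

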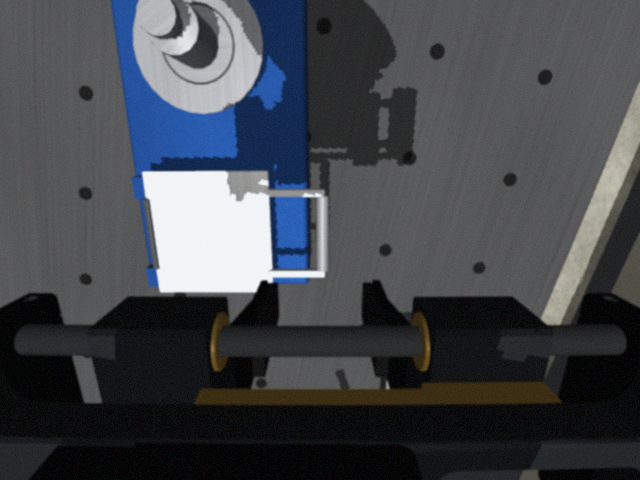

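The wrist view shows the handle sleeve at (322,232), centred between the jaws' columns, which are at 265 and 375. The gap to the plate edge at column 272 is clear. Descending.

```bash
python3 -m jog '[[0.5,-0.16,0.11,0.4,0],[0.5,0,0,0.8,0],[0.5,0,0,0.9,0],[0.5,0,0,0.9,0],[0.5,0,0,0.9,0],[0.5,0,0,0.9,0],[0.5,0,0,0.7,0],[0.5,0,0,0.5,0],[0.5,0,0,0,0],[0.5,0,0,0,0]]' >/dev/null; python3 go.py .6273 -.1968 .09 101.3
```

```text
t 15.87 pos [ 0.6274 -0.197   0.1448] rot [-180.   -0.  101.] q7 49.1 grip 0.0432 0.0 F [-0.2 -0.5  0.4]
units [ 0.01 -0.    2.74]
turn units -0.006
```

```bash
python3 -m jog '[[0.5,0,0,0.4,0],[0.5,0,0,0.6,0],[0.5,0,0,0.6,0],[0.5,0,0,0.6,0],[0.5,0,0,0.4,0],[0.5,0,0,0.14,0],[0.5,0,0,0,0],[0.5,0,0,0,0],[0.5,0,0,0,0]]' >/dev/null; python3 go.py .6273 -.1968 .09 101.3; python3 -m jog '[[0,0,0,0,0],[0,0,0,0,0],[0,0,0,0,0],[0,0,0,0,0],[0,0,0,0,0],[0,0,0,0,0],[0,0,0,0,0],[0,0,0,0,0]]' 15
```

```text
t 16.62 pos [ 0.6279 -0.1972  0.0908] rot [179.9   0.  101. ] q7 50.8 grip 0.0438 0.0 F [-0.4 -1.  -0.6]
units [ 0.02 -0.02  0.04]
turn units -0.006
time_s: 17.28
tool_pos: [0.627, -0.1969, 0.09]
tool_rot: [-179.9, -0.0, 101.0]
force: [-2.3, -0.4, 0.8]
grip_width: 0.0114
grasp_force: 15.0
```

```bash
python3 -m jog '[[0,0,-0.01,-0.36,0],[0,0,-0.02,-0.36,0],[0,0,-0.04,-0.36,0],[0,0,-0.05,-0.35,0],[0,0,-0.07,-0.35,0],[0,0,-0.09,-0.35,0],[0,0,-0.10,-0.34,0],[0,0,-0.12,-0.34,0],[0,0,-0.13,-0.33,0],[0,0,-0.15,-0.33,0],[0,0,-0.16,-0.32,0],[0,0,-0.17,-0.32,0]]'; python3 go.py .6056 -.2010 .1725 101.3
```

```text
time_s: 18.28
tool_pos: [0.6054, -0.2012, 0.173]
tool_rot: [180.0, 0.0, 101.0]
force: [-2.8, -1.0, -3.7]
grip_width: 0.0118
grasp_force: 15.0
t 18.28 pos [ 0.6054 -0.2012  0.173 ] rot [180.   0. 101.] q7 48.9 grip 0.0118 15.0 F [-2.8 -1.  -3.7]
units [0.01 0.01 0.02]
turn units -0.006
```

```bash
python3 -m jog '[[0,0,-0.19,-0.31,0],[0,0,-0.20,-0.30,0],[0,0,-0.21,-0.29,0],[0,0,-0.23,-0.28,0],[0,0,-0.24,-0.27,0],[0,0,-0.25,-0.26,0],[0,0,-0.26,-0.25,0],[0,0,-0.27,-0.24,0],[0,0,-0.28,-0.23,0],[0,0,-0.29,-0.21,0],[0,0,-0.30,-0.20,0],[0,0,-0.31,-0.19,0]]' >/dev/null; python3 -m jog '[[0,0,0,0,0],[0,0,0,0,0],[0,0,0,0,0],[0,0,0,0,0],[0,0,0,0,0],[0,0,0,0,0]]' ; python3 go.py .5464 -.213 .2329 101.3
python3 - <<'E'
from w import *
c=read_camera('side');cv2.imwrite('pics/side4.png',c['color'][80:320,200:520,::-1]);X=(pts(c)@c['world_from_camera'].T)[...,:3]
w=X[(np.hypot(X[...,0]-.4928,X[...,1]+.0585)<.022)&(X[...,2]>.155)&(X[...,2]<.18)];print('knob',w.mean(0),w[:,2].max(),len(w))
t=np.radians(11.3);e=np.array([np.cos(t),np.sin(t)]);d=X[...,:2]-[.5085,-.1395];lx=d@e;ly=d@[-e[1],e[0]]
m=(lx>-.058)&(lx<.01)&(abs(ly+.08)<.055)&(X[...,2]>.1)&(X[...,2]<.19);print(m.sum())
if m.sum()>30:
    a=np.polyfit(X[m][:,2],lx[m],1)[0];print('plate angle',np.degrees(np.arctan2(1,a)))
E
```

```text
time_s: 19.78
tool_pos: [0.5467, -0.2128, 0.233]
tool_rot: [180.0, 0.0, 101.0]
force: [1.5, -2.1, -1.9]
grip_width: 0.0113
grasp_force: 15.0
t 19.78 pos [ 0.5467 -0.2128  0.233 ] rot [180.   0. 101.] q7 45.8 grip 0.0113 15.0 F [ 1.5 -2.1 -1.9]
units [-0.01 -0.02  0.01]
turn units -0.006
knob [ 0.49161112 -0.05549625  0.16220328] 0.16552217685329323 126
396
plate angle 59.667372898229566
```

View pics/side4.png

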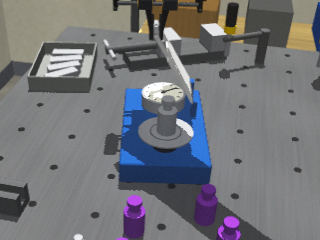

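The guard is held open by the fingers, with the plate edge at (180,70) measuring about 60°. The weight stands upright on the pan at (168,115). I'm handing in.

```bash
python3 -c "
from cell import env
print(env.sign_off())"
```

```text
the job is handed in; nothing more can be done
None
```

The job is handed in: the large weight stands released and upright, about 1 mm from the pan's centre with the pan sunk about 10 mm, and the gripper is holding the guard steady at about 60° by its handle; the sign-off returned no verdict.

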